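# Load the contact-angle sample carrier in reverse order

### The job

Move the four aluminium test pieces from the grey storage rack into the bays of the aluminium sample carrier in reverse order: the piece at the knob end of the storage rack goes into the bay farthest from the carrier's knob, the next into the next bay, and so on, until the piece farthest from the rack's knob stands in the bay beside the carrier's knob. Stand each piece upright in the middle of its bay, flat on the bay floor, without tipping any over on the way, and leave all four released and at rest.

Things in the scene. Friction and masses are not known exactly. Their poses are not given: they have to be found in the camera images.
- drum: Test piece, loose: round disc, diameter 46, height 26 mm, solid plain aluminium with a thin dark coated patch on top, about 117 g. Origin at the centre of its underside, z up. At the start it stands on its seat in the storage rack, its x and y axes within about 10 degrees of the rack's.
- block: Test piece, loose: square block, 38 x 38, height 32 mm, solid plain aluminium with a thin dark coated patch on top, about 125 g. Origin at the centre of its underside, z up. At the start it stands on its seat in the storage rack, its x and y axes within about 10 degrees of the rack's.
- bar: Test piece, loose: oblong bar, 24 along its x, 56 along its y, height 28 mm, solid plain aluminium with a thin dark coated patch on top, about 100 g. Origin at the centre of its underside, z up. At the start it stands on its seat in the storage rack, its x and y axes within about 10 degrees of the rack's.
- post: Test piece, loose: slender upright round post, diameter 24, height 56 mm, solid plain aluminium with a thin dark coated patch on top, about 70 g. Origin at the centre of its underside, z up. At the start it stands on its seat in the storage rack, its x and y axes within about 10 degrees of the rack's.
- seat_drum: Black flat plastic tile, 56 (along the rack) x 66 x 8 mm, fixed on the storage rack, on which the drum stands at the start; it stays and so shows the place the drum had. Origin at the centre of its underside, 12 mm above the table; its top is 20 mm above the table. The four tiles look alike.
- seat_block: Black flat plastic tile, 56 (along the rack) x 66 x 8 mm, fixed on the storage rack, on which the block stands at the start; it stays and so shows the place the block had. Origin at the centre of its underside, 12 mm above the table; its top is 20 mm above the table. The four tiles look alike.
- seat_bar: Black flat plastic tile, 56 (along the rack) x 66 x 8 mm, fixed on the storage rack, on which the bar stands at the start; it stays and so shows the place the bar had. Origin at the centre of its underside, 12 mm above the table; its top is 20 mm above the table. The four tiles look alike.
- seat_post: Black flat plastic tile, 56 (along the rack) x 66 x 8 mm, fixed on the storage rack, on which the post stands at the start; it stays and so shows the place the post had. Origin at the centre of its underside, 12 mm above the table; its top is 20 mm above the table. The four tiles look alike.
- storage_rack: Grey plastic rack, fixed, 84 mm wide, x from -130 to +170 mm, z up. Origin at table level under mid-row; x runs along the row to the end with the black knob (diameter 26, at x = +147, top 40 mm up). Base top 12 mm up. Seat tiles at x = -93, -31, +31, +93 mm, y = 0, in an order that differs at each start.
- carrier: Aluminium carrier, empty, fixed, 84 mm wide, x from -130 to +170 mm, z up. Origin at table level under mid-row; x runs along the row to the end with the black knob (diameter 26, at x = +147, top 40 mm up). Bay centres x = -93, -31, +31, +93, y = 0, dark inlays 50 x 64, floor 12 mm up. Ribs 4 thick, 8 high at x = -124, -62, 0, 62, 124: bays 58 wide, open at y = +-42 mm.
There are look-alikes about, which are no part of the job. What is shaped like the post but orange is not meant.

How it is judged (in metres and radians):
At the end, for the whole second after the job is handed in: Each piece stands in the bay that mirrors its seat (seat at x in the rack, piece at -x in the carrier): within 12 mm of the bay centre along the carrier and 15 mm across, underside within 4 mm of the bay floor, tilt under 0.08 rad, under 0.02 m/s, untouched by the fingers (((x of seat_drum in the frame of storage_rack between -0.113 and -0.073 m and x of drum in the frame of carrier between 0.081 and 0.105 m) or (x of seat_drum in the frame of storage_rack between -0.051 and -0.011 m and x of drum in the frame of carrier between 0.019 and 0.043 m) or (x of seat_drum in the frame of storage_rack between 0.011 and 0.051 m and x of drum in the frame of carrier between -0.043 and -0.019 m) or (x of seat_drum in the frame of storage_rack between 0.073 and 0.113 m and x of drum in the frame of carrier between -0.105 and -0.081 m)) and y of drum in the frame of carrier between -0.015 and 0.015 m and z of drum in the frame of carrier between 0.008 and 0.016 m and angle between each of drum, block, bar, post's own z axis and vertical below 0.08 rad and linear speed of each of drum, block, bar, post below 0.02 m/s and contact force between each of drum, block, bar, post and the fingers below 0.05 N and ((x of seat_block in the frame of storage_rack between -0.113 and -0.073 m and x of block in the frame of carrier between 0.081 and 0.105 m) or (x of seat_block in the frame of storage_rack between -0.051 and -0.011 m and x of block in the frame of carrier between 0.019 and 0.043 m) or (x of seat_block in the frame of storage_rack between 0.011 and 0.051 m and x of block in the frame of carrier between -0.043 and -0.019 m) or (x of seat_block in the frame of storage_rack between 0.073 and 0.113 m and x of block in the frame of carrier between -0.105 and -0.081 m)) and y of block in the frame of carrier between -0.015 and 0.015 m and z of block in the frame of carrier between 0.008 and 0.016 m and ((x of seat_bar in the frame of storage_rack between -0.113 and -0.073 m and x of bar in the frame of carrier between 0.081 and 0.105 m) or (x of seat_bar in the frame of storage_rack between -0.051 and -0.011 m and x of bar in the frame of carrier between 0.019 and 0.043 m) or (x of seat_bar in the frame of storage_rack between 0.011 and 0.051 m and x of bar in the frame of carrier between -0.043 and -0.019 m) or (x of seat_bar in the frame of storage_rack between 0.073 and 0.113 m and x of bar in the frame of carrier between -0.105 and -0.081 m)) and y of bar in the frame of carrier between -0.015 and 0.015 m and z of bar in the frame of carrier between 0.008 and 0.016 m and ((x of seat_post in the frame of storage_rack between -0.113 and -0.073 m and x of post in the frame of carrier between 0.081 and 0.105 m) or (x of seat_post in the frame of storage_rack between -0.051 and -0.011 m and x of post in the frame of carrier between 0.019 and 0.043 m) or (x of seat_post in the frame of storage_rack between 0.011 and 0.051 m and x of post in the frame of carrier between -0.043 and -0.019 m) or (x of seat_post in the frame of storage_rack between 0.073 and 0.113 m and x of post in the frame of carrier between -0.105 and -0.081 m)) and y of post in the frame of carrier between -0.015 and 0.015 m and z of post in the frame of carrier between 0.008 and 0.016 m).
It fails at once if a test piece is tipped over (more than 0.8 rad from upright) (angle between any of drum, block, bar, post's own z axis and vertical above 0.8 rad).
It also fails if it takes over 122 s, if anything falls off the work surface, if the arm or the gripper's body presses on something with over 40 N, if the wrist force passes 120 N, or if a joint passes its speed limit or range.

### The arm

A 6-joint arm with a two-finger parallel gripper is mounted at the origin on the work surface. World frame = base frame: x ahead of the robot, y to its left, z up, the work surface at z = 0. Lengths are in mm, angles in rad, forces in N, time in s.
With the tool pointing down it reaches from about 275 to 850 mm from the base axis. Payload 5.2 kg.
Tool frame: the origin (TCP) lies on the centre line of the jaws, within the pads' length; the fingertips stand 17 mm ahead of it and the grasp point (between the pads) lies 2 mm behind it; y points along the fingers, x is the direction in which the jaws open and shut, and the axes are right-handed (so a half turn about y gives the same grasp; the last joint's range is limited). The gripper opens to 85 mm and grips with 20 to 120 N. Pads are 22 mm wide; open, the fingers measure 114 mm over their backs; the gripper's body (76 mm by 85 mm) begins 54 mm behind the grasp point. The pads swing forward as they close: fully open they stand 13 mm farther back than shut.
Start: joints at [0.985, 0.259, 1.535, -0, 1.348, -0.203], TCP at [205.414, 510.206, 212.41] pointing down, gripper open.
Joint ranges: [-3.14, 3.14], [-0.91, 2.08], [0.19, 2.58], [-1.22, 4.36], [0.22, 2.71], [-3.12, 3.12]. Speed limits (rad/s): [2.57, 2.57, 3.14, 3.14, 3.14, 3.14].

### API

Orientations are given as a unit quaternion [w, x, y, z].
In Python, from rig import sense, capture, workorder gives the robot as it stands.
- The arm moves only by the shell command python3 -m crank 'ROWS' [OPENING] [FORCE]. ROWS is JSON, a list of rows, each a list of 6 numbers: the shift along the tool's x, y, z in mm, then the turn, a rotation vector about the tool's x, y, z in rad. In form: [[x, y, z, wx, wy, wz], ...]. A call has 1 to 10 rows; each row is the pose to reach, as a shift and turn from the pose commanded when the call began, along the tool's axes at that moment; what a row does not reach only later rows make up. A row lasts 1/10 s, in which the tool goes at most 50 mm and 8.59 degrees, less where a joint would pass 70% of its speed; a pose out of reach is approached as far as the arm can. A call with a gripper value outside its range is refused whole. OPENING is the closure, from 0 (fully open) to 1 (shut), set as the call begins (- or left out, the last holds). The fingers move at their own pace and stop on an object; FORCE is the grip in N (left out, the last holds). Time passes only in rows, so rows that repeat a pose let the fingers close. It gives the time, the measured TCP pose, the force and the opening at its end, in the units of the state.
- sense(): the state, without advancing time (a new reading comes with each control period).
- capture(name): name is "scene" or "top"; returns a dict with "frame" (420x560x3 uint8, red, green, blue), "z_map" (420x560 float32, mm along the optical axis (not along the pixel's ray), 0 where there is no reading), "mtx" (3x3 intrinsics, pixels), "R" (3x3) and "t" (3): a world point X has camera coordinates R X + t. Camera axes: x right, y down, z forward; pixel columns grow to the right and rows downward; lengths in mm; the calibration is good to about 2 mm. A picture is of the moment at which its call begins.
- workorder.job_done(): hands the job in, once; it reports no verdict.
The state is a dict: "time": time; "qpos": joint angles; "qvel": joint speeds; "tau": joint torques, N m; "position": TCP position; "ee_rot": TCP orientation; "force": force on the tool from outside, world axes, zero at the start; "torque": the same for the moment, N m; "finger_gap": finger opening in mm.
Only numpy, scipy, OpenCV 4.12 (cv2) and the standard library are available. Lean on these libraries where they do the work, as an engineer would, in place of code of your own. Each camera call takes 0.05 s, during which the arm holds its last target. There are 200 camera calls.

## Working session

There is one attempt and no reset: what is moved stays moved. The work goes in short steps, Python scripts to look and compute and a shell command to move; the robot and the scene stay as the last step left them, time stands still between calls to the robot, and variables do not carry over. Pictures are saved under pics/ and viewed, about 12 in all and at most 16, crops included, and the job is handed in when it is done.

```bash
mkdir -p pics; ls
python3 - <<'E'
from rig import sense,capture
import cv2,numpy as np,pickle
print(sense())
for n in("scene","top"):
    c=capture(n); cv2.imwrite(f"pics/{n}0.png",cv2.resize(c["frame"][:,:,::-1],(800,600),interpolation=cv2.INTER_CUBIC)); pickle.dump(c,open(n+"0.pkl","wb"))
    print(n,c["mtx"],c["R"],c["t"])
E
```

```text
pics
{'time': 0.0, 'qpos': array([ 9.85192562e-01,  2.59336772e-01,  1.53610345e+00, -4.36734205e-05,
        1.34800607e+00, -2.02797691e-01]), 'qvel': array([-0.00033233,  0.00077222,  0.00116846, -0.00057762, -0.00011249,
       -0.00058672]), 'tau': array([-7.09286633e-04, -4.46033049e+01, -2.90572822e+01, -2.18312261e-04,
        1.14242084e-02,  3.13897793e-06]), 'position': array([205.10532231, 509.70351337, 211.56991173]), 'ee_rot': array([-0.58572142,  0.58624903,  0.39515346, -0.39635368]), 'force': array([ 0.07154408, -0.01695882, -0.36998699]), 'torque': array([ 0.0231478 ,  0.06122872, -0.03316471]), 'finger_gap': 85.6021259175424}
scene [[443.35538706   0.         270.54824136]
 [  0.         443.35538706 204.02240779]
 [  0.           0.           1.        ]] [[-0.48790935  0.87286594  0.00703763]
 [ 0.7394391   0.41758483 -0.52806508]
 [-0.46386882 -0.25244399 -0.84917474]] [ 276.88156143 -352.98809572 1002.27982131]
top [[445.58224079   0.         279.43632011]
 [  0.         445.58224079 208.05417746]
 [  0.           0.           1.        ]] [[ 0.09055673 -0.99586764  0.006865  ]
 [-0.96439475 -0.08941057 -0.24889459]
 [ 0.24847987  0.01591851 -0.96850625]] [-58.76819546 533.67278751 670.54649728]
```

View pics/scene0.png

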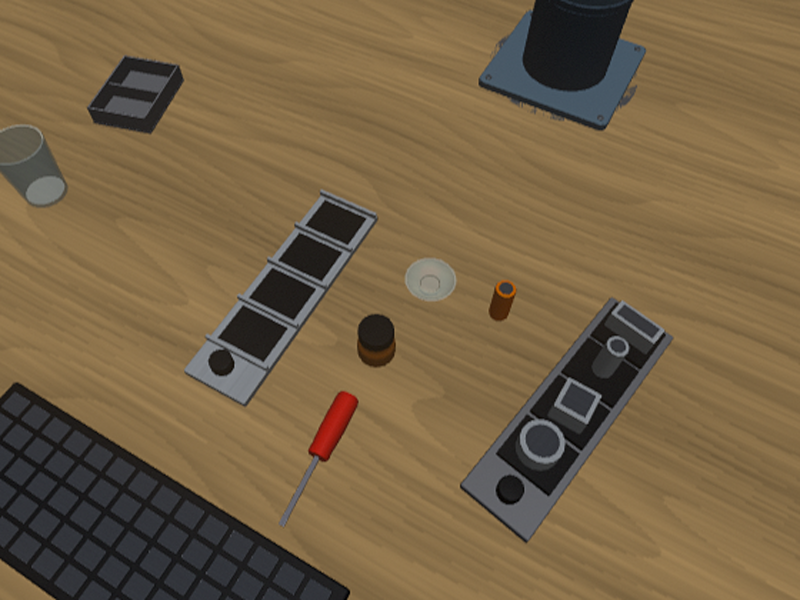

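View pics/top0.png

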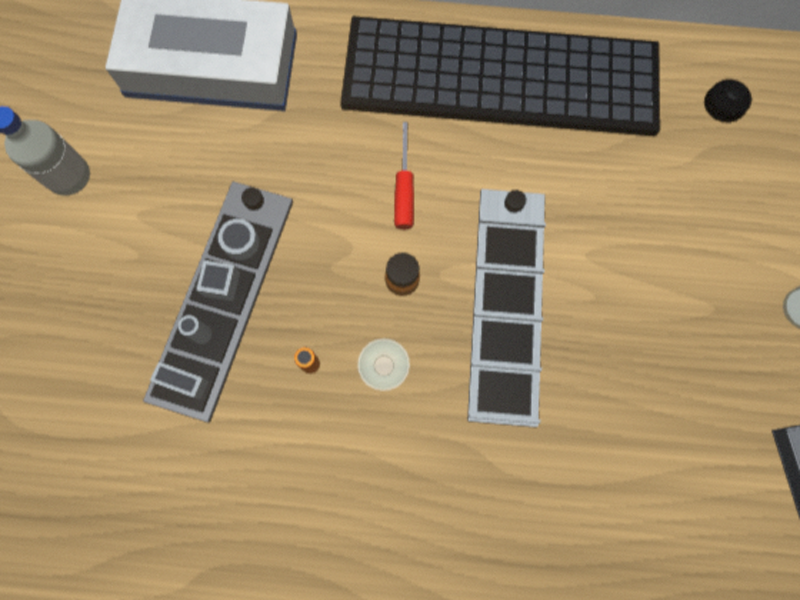

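Run:
```python
from rig import sense
from scipy.spatial.transform import Rotation as Ro
q=sense()['ee_rot'];print(Ro.from_quat([*q[1:],q[0]]).as_matrix().round(3))
```

```text
[[ 0.374 -0.001 -0.928]
 [ 0.928 -0.001  0.374]
 [-0.002 -1.     0.   ]]
```

I see in the top view: rack knob (253,198), then drum (238,237), block (215,278), post (188,326), bar (177,380); carrier knob (515,200), bays at (511,247), (510,294), (507,342), (505,393). Look-alikes: an orange post-like cylinder at (305,358) (rejected), and a dark-lidded amber jar at (402,272), drum-like but not aluminium (rejected). So the mapping is drum→-93, block→-31, post→+31, bar→+93.

```bash
cat > m.py <<'E'
import numpy as np,cv2
def cloud(c):
    K,R,t=c["mtx"],c["R"],c["t"]; z=c["z_map"].astype(float); v,u=np.indices(z.shape)
    p=np.stack([(u-K[0,2])/K[0,0]*z,(v-K[1,2])/K[1,1]*z,z],-1)
    w=(p-t)@R; w[z<=0]=np.nan; return w
def ray(c,u,v,h):
    d=np.linalg.inv(c["mtx"])@[u,v,1]@c["R"]; o=-c["R"].T@c["t"]; return o+d*(h-o[2])/d[2]
def proj(c,X):
    p=c["R"]@np.asarray(X,float)+c["t"]; q=c["mtx"]@p; return q[:2]/q[2]
def top(w,ctr,rad,lo,hi):
    m=(w[...,2]>lo)&(w[...,2]<hi)&(np.hypot(w[...,0]-ctr[0],w[...,1]-ctr[1])<rad); return w[m]
E
python3 - <<'E'
from m import *; import pickle
s=.7
px={'top':dict(drum=(238,237,46),block=(215,278,52),post=(188,326,76),bar=(177,380,48),kr=(253,198,40),kc=(515,200,40)),
 'scene':dict(drum=(542,441,46),block=(577,402,52),post=(618,346,76),bar=(638,322,48),kr=(510,484,40),kc=(222,358,40))}
for n in px:
    c=pickle.load(open(n+"0.pkl","rb")); w=cloud(c); print(n)
    for k,(u,v,h) in px[n].items():
        a=ray(c,u*s,v*s,h); p=top(w,a,45,h-4,h+4)
        if len(p): 
            r=cv2.minAreaRect(p[:,:2].astype(np.float32)); print(k,a.round(1)[:2],len(p),p.mean(0).round(1),np.round(r[0],1),np.round(r[1],1),round(r[2],1))
        else: print(k,a.round(1),'none')
    for k,kn in (('rack','kr'),('car','kc')):
        u,v,h=px[n][kn]
        # base plane points 9..15mm connected in image
        m=((w[...,2]>5)&(w[...,2]<26)).astype(np.uint8); lab=cv2.connectedComponents(m)[1]
        a=ray(c,u*s,v*s,h); best=None
        near=np.hypot(w[...,0]-a[0],w[...,1]-a[1])<35
        l=np.bincount(lab[near&(m>0)]).argmax(); p=w[lab==l]
        r=cv2.minAreaRect(p[:,:2].astype(np.float32)); print(k,len(p),np.round(r[0],1),np.round(r[1],1),round(r[2],2),'floor z med',np.median(p[:,2]).round(1))
E
```

```text
top
drum [599.9 193.7] 517 [598.7 195.2  47.4] [594.1 191.5] [60.5 44.6] 35.2
block [544.1 211.3] 500 [545.1 210.1  53.2] [556.9 210.3] [38.3 63.5] 86.2
post [479.2 224.8] 176 [479.4 224.   77.2] [479.3 224.7] [22.6 22.8] 62.4
bar [420.3 236.2] 494 [420.4 236.6  49.4] [420.7 237.6] [56.5 23.9] 75.5
kr [654.8 184.7] 161 [654.5 186.7  40.9] [641.3 187.6] [26.8 52.1] 82.8
kc [ 682.8 -142.6] 158 [ 683.  -143.1   40.9] [ 683.6 -143.3] [24.3 24.6] 57.2
rack 5537 [532.4 213.6] [ 85.3 300.3] 77.93 floor z med 16.6
car 7551 [ 557.4 -144.5] [300.5  84.5] 0.41 floor z med 13.7
scene
drum [601.5 197.1] 846 [599.2 197.7  45.6] [591.2 197.8] [45.3 66.3] 83.4
block [547.9 212.7] 632 [546.6 212.2  51.5] [557.8 211.3] [37.4 63.8] 86.5
post [480.5 226.2] 181 [481.7 225.4  75.5] [480.8 225.6] [22.8 22.8] 61.7
bar [422.5 239.3] 483 [423.1 238.7  47.4] [422.1 238.3] [55.9 25.3] 75.1
kr [654.6 186.4] 334 [650.8 189.6  39.5] [642.3 190.1] [35.6 55.4] 80.9
kc [ 682.8 -140.3] 200 [ 685.8 -141.6   38.6] [ 685.6 -142. ] [23.8 24.3] 76.4
rack 6737 [533.  214.6] [ 84.  301.1] 78.02 floor z med 13.2
car 7124 [ 559.9 -143.4] [297.7  86. ] 0.52 floor z med 11.2
```

```bash
cat >> m.py <<'E'
def go(x,y,z,th,s=None):
    from rig import sense; from scipy.spatial.transform import Rotation as Ro
    s=s or sense(); q=s['ee_rot']; M=Ro.from_quat([*q[1:],q[0]]).as_matrix(); d=M.T@(np.array([x,y,z])-s['position'])
    t=np.deg2rad(th); T=np.array([[np.cos(t),0,-np.sin(t)],[np.sin(t),0,np.cos(t)],[0,-1,0]])
    print('row',d.round(1),Ro.from_matrix(M.T@T).as_rotvec().round(3),'yaw',np.degrees(np.arctan2(M[1,0],M[0,0])).round(2),'pos',s['position'].round(1),'gap',round(s['finger_gap'],1),'F',s['force'].round(1),'t',s['time'])
E
python3 - <<'E'
from m import *; import pickle
P=dict(drum=(601,196,46,27),block=(546,211,52,29),post=(480,225,76,20),bar=(421.5,238,48,33),jar=(545,20,60,60),orange=(440,100,50,40))
ims=[]
for n in('top','scene'):
    c=pickle.load(open(n+"0.pkl","rb")); w=cloud(c)
    for k,(x,y,h,r) in P.items():
        if k in('jar','orange'): p=top(w,(x,y),r,25,200); print(k,np.nanmax(p[:,2]).round(1),p.mean(0).round(1)) if len(p) else 0; continue
        p=top(w,(x,y),r,h-3,h+4); q=cv2.minAreaRect(p[:,:2].astype(np.float32)); print(n,k,np.round(q[0],1),np.round(q[1],1),round(q[2],1))
    f=c["frame"]; u,v=(proj(c,(515,218,30))).astype(int); u=max(90,min(u,470)); ims.append(cv2.resize(f[v-90:v+90,u-90:u+90,::-1],(400,400),interpolation=cv2.INTER_CUBIC))
cv2.imwrite('pics/crop1.png',np.hstack(ims))
go(601,197,130,78)
E
```

```text
top drum [599.8 195.7] [44.3 44.9] 1.8
top block [544.3 211.3] [38.2 38.2] 85.9
top post [479.3 224.7] [22.6 22.8] 62.4
top bar [420.8 237.5] [56.5 23.9] 75.3
jar 60.5 [571.4  -9.7  50.8]
orange 61.2 [456.8  91.2  53.6]
scene drum [601.4 196.7] [44.9 44.9] 3.2
scene block [545.5 212.1] [37.4 39.2] 86.6
scene post [480.8 225.6] [22.8 22.8] 61.7
scene bar [422.1 238.3] [55.7 25.3] 75.1
jar 56.7 [580.4  -5.   48.9]
orange 57.8 [464.1  94.3  47.6]
row [-142.1   81.7 -484.1] [-0.    -0.173 -0.002] yaw 68.06 pos [205.1 509.8 211.7] gap 85.1 F [-0.2  0.9  0.3] t 0.1
```

View pics/crop1.png

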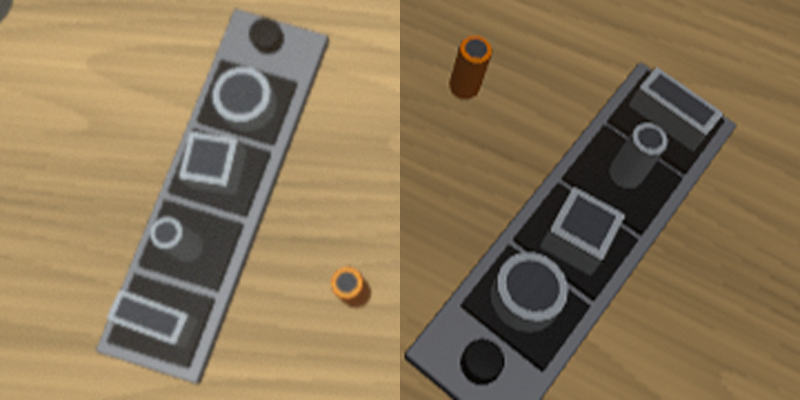

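The crop confirms drum, block, post and bar from the knob end, all aluminium; the orange cylinder stands apart on the table. Go to the drum.

```bash
python3 -m crank '[[-142,60,-484,0,-0.173,0],[-142,60,-484,0,-0.173,0],[-142,60,-484,0,-0.173,0],[-142,60,-484,0,-0.173,0],[-142,60,-484,0,-0.173,0],[-142,60,-484,0,-0.173,0],[-142,60,-484,0,-0.173,0],[-142,60,-484,0,-0.173,0],[-142,60,-484,0,-0.173,0],[-142,60,-484,0,-0.173,0]]' 0 40; python3 -c "
from m import *; go(600.6,196.2,39,78)"
```

```text
time: 1.1
position: [592.6, 203.9, 153.2]
ee_rot: [0.55, -0.549, -0.445, 0.445]
force: [0.4, 0.9, 1.0]
finger_gap: 85.6
row [ -5.8 114.2  -9.6] [-0.001 -0.001 -0.   ] yaw 77.96 pos [592.6 203.9 153.2] gap 85.6 F [0.4 0.9 1. ] t 1.1
```

```bash
python3 -m crank '[[0,0,0,0,0,0],[0,0,0,0,0,0],[0,0,0,0,0,0]]' >/dev/null; python3 -c "
from m import *; go(600.6,196.2,39,78)"
```

```text
row [ -7.6 114.5 -12.2] [-0.001  0.    -0.   ] yaw 78.0 pos [590.4 206.1 153.5] gap 85.5 F [-0.   0.6 -0.4] t 1.4
```

Settled; approach above the drum, then descend.

```bash
python3 -m crank '[[-4,30,-6,0,0,0],[-7.5,60,-12,0,0,0],[-7.5,80,-12,0,0,0],[-7.5,95,-12,0,0,0],[-7.5,105,-12,0,0,0],[-7.5,112,-12,0,0,0],[-7.5,114,-12,0,0,0],[-7.5,114,-12,0,0,0]]' 0 >/dev/null; python3 -c "
from m import *; go(600.6,196.2,39,78)"; python3 -m crank '[[0,0,0,0,0,0],[0,0,0,0,0,0],[0,0,0,0,0,0],[0,0,0,0,0,0],[0,0,0,0,0,0],[0,0,0,0,0,0],[0,0,0,0,0,0],[0,0,0,0,0,0]]' 1 40
```

```text
row [-0.1  1.4  1.1] [0.001 0.    0.   ] yaw 78.01 pos [601.7 196.1  40.4] gap 86.1 F [-0.3  0.6  0.1] t 2.2
time: 3.0
position: [601.6, 195.7, 39.9]
ee_rot: [0.55, -0.55, -0.445, 0.445]
force: [-0.5, -0.4, -0.2]
finger_gap: -0.4
```

Run:
```python
from rig import capture
import cv2,numpy as np
a=[]
for n,(u,v) in (("scene",(380,290)),("top",(180,180))):
    f=capture(n)["frame"]; a.append(cv2.resize(f[v-100:v+100,u-100:u+100,::-1],(400,400),interpolation=cv2.INTER_CUBIC))
cv2.imwrite('pics/p2.png',np.hstack(a))
```

```text
(no output)
```

View pics/p2.png

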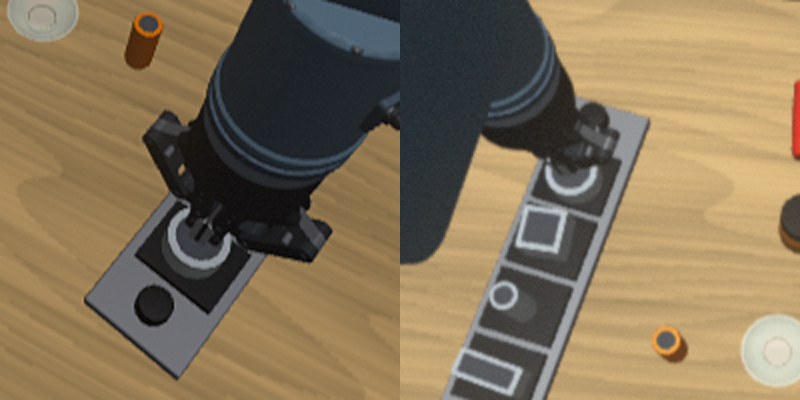

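The picture shows the shut fingers directly above the drum's top (crop left (205,225)) with nothing between them: they closed above the piece, which still stands. I'll measure the fingertip height by depth.

Run:
```python
from rig import capture
from m import *
import pickle
for n,box in (("scene",(380-100,290-100)),("top",(80,80))):
    c=capture(n); w=cloud(c); u0,v0=box; c0=pickle.load(open(n+"0.pkl","rb"))
    d=c0["z_map"]-c["z_map"]
    m=(d>4)&(np.hypot(w[...,0]-601,w[...,1]-196)<60)
    p=w[m]; print(n,len(p),np.histogram(p[:,2],bins=range(20,160,10)))
    q=p[np.argsort(p[:,2])[:12]]; print(q.round(0).tolist())
    print('proj tcp tip',((proj(c,(601.6,195.8,23))-box)*2).round(),((proj(c,(601.6,195.8,46))-box)*2).round())
    v,u=np.where(m&(w[...,2]<66)); print(np.c_[(u-u0)*2,(v-v0)*2].mean(0) if len(u) else '')
```

```text
scene 29294 (array([  3,   0,   2,   0,  36,  61,  50,  61, 140, 288, 206, 254, 327]), array([ 20,  30,  40,  50,  60,  70,  80,  90, 100, 110, 120, 130, 140,
       150]))
[[595.0, 143.0, 1.0], [572.0, 158.0, 2.0], [557.0, 157.0, 2.0], [611.0, 250.0, 2.0], [610.0, 141.0, 3.0], [622.0, 153.0, 12.0], [639.0, 177.0, 13.0], [646.0, 164.0, 14.0], [568.0, 183.0, 16.0], [600.0, 230.0, 22.0], [589.0, 223.0, 23.0], [622.0, 208.0, 26.0]]
proj tcp tip [190. 247.] [197. 237.]
[184.92857143 243.14285714]
top 8144 (array([ 6,  3,  4,  3, 13, 23, 23, 14, 36, 88, 45, 51, 80]), array([ 20,  30,  40,  50,  60,  70,  80,  90, 100, 110, 120, 130, 140,
       150]))
[[625.0, 142.0, 1.0], [555.0, 164.0, 2.0], [599.0, 140.0, 2.0], [611.0, 151.0, 3.0], [610.0, 140.0, 3.0], [614.0, 146.0, 3.0], [606.0, 143.0, 4.0], [560.0, 160.0, 4.0], [559.0, 154.0, 5.0], [605.0, 155.0, 9.0], [559.0, 165.0, 14.0], [594.0, 238.0, 14.0]]
proj tcp tip [177. 179.] [171. 170.]
[195.86046512 190.79069767]
```

Run:
```python
from rig import capture,sense
from m import *
c=capture("scene"); w=cloud(c)
m=(np.hypot(w[...,0]-601,w[...,1]-196)<22)&(w[...,2]>50)
for v,u in list(zip(*np.where(m)))[-1:-200:-12]: print(u,v,w[v,u].round(0))
f=c["frame"][250:350,310:470,::-1]; cv2.imwrite('pics/p3.png',cv2.resize(f,(800,500),interpolation=cv2.INTER_CUBIC))
s=sense(); print(s['qpos'],s['position'],s['finger_gap'])
```

```text
381 313 [612. 200.  61.]
385 311 [610. 204.  67.]
385 310 [610. 203.  70.]
388 309 [610. 205.  80.]
376 309 [611. 192.  62.]
382 308 [612. 198.  77.]
393 307 [616. 208. 105.]
381 307 [612. 196.  79.]
395 306 [612. 210. 102.]
383 306 [612. 198.  85.]
398 305 [612. 212. 109.]
384 305 [612. 198.  89.]
400 304 [611. 214. 114.]
386 304 [613. 199.  98.]
403 303 [607. 217. 112.]
386 303 [614. 198. 103.]
374 303 [606. 186.  65.]
[ 1.38471888e-01  5.56267635e-01  1.53068964e+00 -2.72752573e-05
  1.05470775e+00 -1.22258881e+00] [601.59515272 195.70245093  39.87153765] 0.13254910222053332
```

View pics/p3.png

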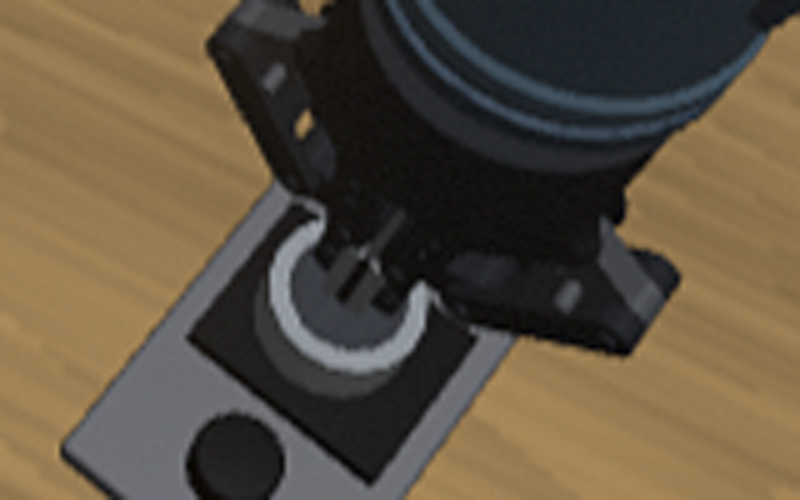

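The shut tips are at z≈60 by depth while the reported TCP is at 40, so the tips are about 20 mm above the TCP rather than 17 mm below it (as stated). I trust the camera; open, lower in stages and re-measure.

```bash
cat >> m.py <<'E'
def tips(x,y,cams=("scene","top"),r=75,zmax=140):
    from rig import capture; import pickle
    for n in cams:
        c=capture(n); c0=pickle.load(open(n+"0.pkl","rb")); w=cloud(c)
        d=((c0["z_map"]-c["z_map"])>8)&(c["z_map"]>0); d=cv2.erode(d.astype(np.uint8),np.ones((3,3)))>0
        m=d&(np.hypot(w[...,0]-x,w[...,1]-y)<r)&(w[...,2]>15)&(w[...,2]<zmax); p=w[m]
        for nm,k in(("-",p[:,1]<y-5),("+",p[:,1]>y+5),("0",abs(p[:,1]-y)<12)):
            if k.any(): print(n,nm,p[k][np.argsort(p[k][:,2])[:6]].mean(0).round(1))
E
python3 -m crank '[[0,0,0,0,0,0],[0,0,0,0,0,0],[0,0,0,0,0,0],[0,0,0,0,0,0],[0,0,0,0,0,0],[0,5,0,0,0,0],[0,10,0,0,0,0],[0,15,0,0,0,0],[0,20,0,0,0,0],[0,20,0,0,0,0]]' 0; python3 -c "
from m import *; tips(601,196)"
```

```text
time: 4.25
position: [600.8, 195.5, 18.7]
ee_rot: [0.55, -0.549, -0.444, 0.445]
force: [-0.7, 0.3, -0.7]
finger_gap: 85.5
scene - [599.9 147.7  62.4]
scene + [619.2 243.2  61.9]
scene 0 [623.1 207.2 134.5]
top - [581.5 148.3  66.7]
top + [598.7 240.3  66.6]
```

```bash
python3 -m crank '[[0,5,0,0,0,0],[0,10,0,0,0,0],[0,14,0,0,0,0],[0,17,0,0,0,0],[0,17,0,0,0,0]]' 0; python3 -m crank '[[0,0,0,0,0,0],[0,0,0,0,0,0],[0,0,0,0,0,0],[0,0,0,0,0,0],[0,0,0,0,0,0],[0,0,0,0,0,0]]' 1 40;  python3 -c "
from m import *; tips(601,196)"
```

```text
time: 4.85
position: [601.1, 195.6, 2.2]
ee_rot: [0.55, -0.549, -0.445, 0.445]
force: [0.1, -0.1, -0.1]
finger_gap: 85.2
time: 5.45
position: [602.0, 195.8, 3.4]
ee_rot: [-0.549, 0.55, 0.445, -0.445]
force: [0.9, 0.9, 4.2]
finger_gap: 44.7
scene - [601.6 164.4  39.6]
scene + [616.3 223.4  36.1]
scene 0 [622.  206.9 110.8]
top - [587.  167.9  40.7]
top + [597.1 220.1  51.5]
top 0 [578.8 185.2 124.3]
```

```bash
python3 -m crank '[[0,-5,0,0,0,0],[0,-15,0,0,0,0],[0,-35,0,0,0,0],[0,-60,0,0,0,0],[0,-85,0,0,0,0],[0,-105,0,0,0,0],[0,-110,0,0,0,0],[0,-110,0,0,0,0],[0,-110,0,0,0,0]]';  python3 -c "
from m import *; go(445.6,-144.8,112,90.5)"
```

```text
time: 6.45
position: [600.7, 195.5, 111.7]
ee_rot: [0.55, -0.549, -0.444, 0.446]
force: [-0.6, 0.1, -0.7]
finger_gap: 44.9
row [-3.652e+02  2.000e-01  8.090e+01] [-0.002 -0.219 -0.   ] yaw 77.98 pos [600.7 195.5 111.7] gap 44.9 F [-0.6  0.1 -0.7] t 6.45
```

```bash
python3 -m crank '[[-15,0,3,0,-0.02,0],[-45,0,10,0,-0.04,0],[-85,0,19,0,-0.06,0],[-130,0,29,0,-0.09,0],[-175,0,39,0,-0.12,0],[-220,0,49,0,-0.15,0],[-265,0,59,0,-0.18,0],[-305,0,68,0,-0.2,0],[-335,0,74,0,-0.219,0],[-355,0,79,0,-0.219,0]]' >/dev/null; python3 -m crank '[[0,0,0,0,0,0],[0,0,0,0,0,0],[0,0,0,0,0,0]]' ; python3 -c "
from m import *; go(445.6,-144.8,-5,90.5)"
```

```text
time: 7.75
position: [450.3, -134.2, 112.3]
ee_rot: [-0.498, 0.497, 0.502, -0.502]
force: [0.6, 0.8, -0.4]
finger_gap: 44.5
row [-10.7 117.3   4.7] [-0.001  0.001  0.001] yaw 90.56 pos [ 450.3 -134.2  112.3] gap 44.5 F [ 0.6  0.8 -0.4] t 7.75
```

```bash
python3 -m crank '[[-5,20,2,0,0,0],[-10,45,5,0,0,0],[-11,65,5,0,0,0],[-11,80,5,0,0,0],[-11,92,5,0,0,0],[-11,100,5,0,0,0],[-11,106,5,0,0,0],[-11,108,5,0,0,0],[-11,108,5,0,0,0]]' ; python3 -c "
from m import *; go(445.6,-144.8,-5,90.5)
from rig import capture
c=capture('scene'); u,v=proj(c,(445,-145,20)).astype(int); cv2.imwrite('pics/p4.png',cv2.resize(c['frame'][v-70:v+70,u-90:u+90,::-1],(720,560),interpolation=cv2.INTER_CUBIC))"
```

```text
time: 8.65
position: [445.7, -145.9, 4.9]
ee_rot: [-0.498, 0.498, 0.502, -0.502]
force: [-0.3, 0.6, -1.4]
finger_gap: 44.8
row [1.1 9.9 0.1] [ 0.     0.001 -0.   ] yaw 90.55 pos [ 445.7 -145.9    4.9] gap 44.8 F [-0.3  0.6 -1.4] t 8.65
```

View pics/p4.png

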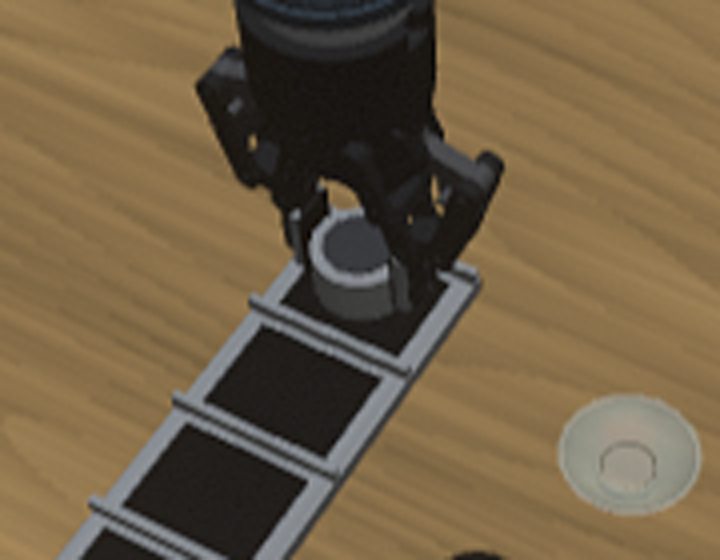

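The drum is held upright (360,260) just above the farthest bay. Lower to contact.

```bash
python3 -m crank '[[1,2,0,0,0,0],[1,4,0,0,0,0],[1,6,0,0,0,0],[1,8,0,0,0,0],[1,9,0,0,0,0],[1,9,0,0,0,0]]'; python3 -m crank '[[0,0.5,0,0,0,0],[0,1,0,0,0,0],[0,1.5,0,0,0,0],[0,1.5,0,0,0,0]]'; python3 -m crank '[[0,0,0,0,0,0],[0,0,0,0,0,0]]'
```

```text
time: 9.3
position: [445.4, -145.1, -4.3]
ee_rot: [0.498, -0.498, -0.502, 0.502]
force: [-0.1, -0.1, -1.5]
finger_gap: 44.7
time: 9.7
position: [445.6, -145.2, -4.6]
ee_rot: [0.497, -0.498, -0.502, 0.502]
force: [-3.6, 1.1, 10.0]
finger_gap: 44.6
time: 9.9
position: [445.6, -145.2, -4.6]
ee_rot: [0.497, -0.498, -0.502, 0.502]
force: [-3.1, 0.7, 10.1]
finger_gap: 44.6
```

Contact at TCP z≈-4.6. Unload slightly, open, retreat, then head to the block.

```bash
python3 -m crank '[[0,-1,0,0,0,0],[0,-1,0,0,0,0],[0,-1,0,0,0,0],[0,-1,0,0,0,0],[0,-1,0,0,0,0],[0,-1,0,0,0,0]]' 0; python3 -m crank '[[0,-10,0,0,0,0],[0,-30,0,0,0,0],[0,-60,0,0,0,0],[0,-90,0,0,0,0],[0,-115,0,0,0,0],[0,-125,0,0,0,0],[0,-125,0,0,0,0],[0,-125,0,0,0,0]]' ;  python3 -c "
from m import *; go(544.9,211.7,120,86)"
```

```text
time: 10.5
position: [445.5, -145.1, -4.7]
ee_rot: [0.498, -0.498, -0.502, 0.502]
force: [0.7, -0.7, 0.3]
finger_gap: 85.4
time: 11.3
position: [445.0, -144.8, 119.7]
ee_rot: [0.498, -0.497, -0.502, 0.502]
force: [0.5, 0.1, 0.2]
finger_gap: 85.7
row [ 3.556e+02 -2.000e-01 -1.032e+02] [-0.001  0.079  0.   ] yaw 90.53 pos [ 445.  -144.8  119.7] gap 85.7 F [0.5 0.1 0.2] t 11.3
```

```bash
python3 -m crank '[[20,0,-6,0,0.02,0],[60,0,-17,0,0.04,0],[105,0,-30,0,0.06,0],[150,0,-43,0,0.079,0],[195,0,-56,0,0.079,0],[240,0,-69,0,0.079,0],[285,0,-82,0,0.079,0],[325,0,-94,0,0.079,0],[350,0,-101,0,0.079,0],[356,0,-103,0,0.079,0]]' >/dev/null; python3 -m crank '[[0,0,0,0,0,0],[0,0,0,0,0,0],[0,0,0,0,0,0]]' ; python3 -c "
from m import *; go(544.9,211.7,3,86)
from rig import capture
w=cloud(capture('top')); p=top(w,(445.6,-144.8),35,33,46); q=cv2.minAreaRect(p[:,:2].astype(np.float32)); print(p.mean(0).round(1),q)"
```

```text
time: 12.6
position: [544.8, 210.3, 120.0]
ee_rot: [0.518, -0.517, -0.481, 0.482]
force: [0.1, 0.3, 0.5]
finger_gap: 85.2
row [ 1.50e+00  1.17e+02 -1.00e-01] [-0.001 -0.002 -0.001] yaw 85.91 pos [544.8 210.3 120. ] gap 85.2 F [0.1 0.3 0.5] t 12.6
[ 443.5 -144.1   39.4] ((443.883544921875, -144.40518188476562), (44.67295455932617, 45.07871627807617), 23.402494430541992)
```

```bash
python3 -m crank '[[1.5,30,0,0,0,0],[1.5,60,0,0,0,0],[1.5,80,0,0,0,0],[1.5,95,0,0,0,0],[1.5,105,0,0,0,0],[1.5,112,0,0,0,0],[1.5,116,0,0,0,0],[1.5,117,0,0,0,0],[1.5,117,0,0,0,0]]'; python3 -m crank '[[0,0,0,0,0,0],[0,0,0,0,0,0],[0,0,0,0,0,0],[0,0,0,0,0,0],[0,0,0,0,0,0],[0,0,0,0,0,0],[0,0,0,0,0,0]]' 1 40; python3 -m crank '[[0,-5,0,0,0,0],[0,-15,0,0,0,0],[0,-35,0,0,0,0],[0,-60,0,0,0,0],[0,-85,0,0,0,0],[0,-105,0,0,0,0],[0,-110,0,0,0,0],[0,-110,0,0,0,0],[0,-110,0,0,0,0]]';  python3 -c "
from m import *; go(507.6,-144.3,112,90.5)"
```

```text
time: 13.55
position: [545.8, 213.3, 3.9]
ee_rot: [-0.517, 0.517, 0.482, -0.482]
force: [-0.4, -0.7, -0.1]
finger_gap: 85.6
time: 14.25
position: [545.7, 213.4, 3.9]
ee_rot: [-0.517, 0.517, 0.483, -0.482]
force: [-1.4, 0.5, 4.7]
finger_gap: 37.3
time: 15.15
position: [544.5, 213.2, 112.4]
ee_rot: [0.517, -0.517, -0.482, 0.483]
force: [0.0, -0.4, -1.5]
finger_gap: 37.7
row [-359.2    0.6   11.9] [-0.002 -0.079 -0.   ] yaw 86.0 pos [544.5 213.2 112.4] gap 37.7 F [ 0.  -0.4 -1.5] t 15.15
```

```bash
python3 -m crank '[[-15,0,0,0,-0.02,0],[-45,0,1,0,-0.04,0],[-85,0,3,0,-0.06,0],[-130,0,4,0,-0.079,0],[-175,0,6,0,-0.079,0],[-220,0,7,0,-0.079,0],[-265,0,9,0,-0.079,0],[-310,0,10,0,-0.079,0],[-345,0,12,0,-0.079,0],[-359,0,12,0,-0.079,0]]' >/dev/null; python3 -m crank '[[0,0,0,0,0,0],[0,0,0,0,0,0],[0,0,0,0,0,0]]' ; python3 -c "
from m import *; go(507.6,-144.3,-4,90.5)"
```

```text
time: 16.45
position: [508.1, -142.3, 112.9]
ee_rot: [-0.498, 0.497, 0.503, -0.503]
force: [0.5, 1.0, -0.8]
finger_gap: 37.7
row [ -2.2 116.9   0.4] [-0.001  0.002  0.001] yaw 90.61 pos [ 508.1 -142.3  112.9] gap 37.7 F [ 0.5  1.  -0.8] t 16.45
```

```bash
python3 -m crank '[[-2,20,0,0,0,0],[-2,45,0,0,0,0],[-2,65,0,0,0,0],[-2,80,0,0,0,0],[-2,92,0,0,0,0],[-2,102,0,0,0,0],[-2,108,0,0,0,0],[-2,111,0,0,0,0],[-2,113,0,0,0,0],[-2,114,0,0,0,0]]' ; python3 -m crank '[[0,0.5,0,0,0,0],[0,1,0,0,0,0],[0,1,0,0,0,0]]'; python3 -m crank '[[0,0.5,0,0,0,0],[0,1,0,0,0,0],[0,1,0,0,0,0]]'; python3 -m crank '[[0,0.5,0,0,0,0],[0,1,0,0,0,0],[0,1,0,0,0,0]]'
```

```text
time: 17.45
position: [508.7, -146.2, -0.3]
ee_rot: [-0.497, 0.498, 0.502, -0.502]
force: [0.2, 0.5, -1.3]
finger_gap: 37.4
time: 17.75
position: [508.5, -146.1, -1.4]
ee_rot: [-0.498, 0.498, 0.502, -0.502]
force: [0.1, -0.0, -1.6]
finger_gap: 37.3
time: 18.05
position: [508.3, -146.0, -2.6]
ee_rot: [0.498, -0.498, -0.502, 0.502]
force: [0.4, 0.5, -1.4]
finger_gap: 37.0
time: 18.35
position: [508.3, -146.0, -3.7]
ee_rot: [0.498, -0.498, -0.502, 0.502]
force: [-0.3, -0.3, -0.3]
finger_gap: 37.7
```

```bash
python3 -m crank '[[0,0.7,0,0,0,0],[0,0.7,0,0,0,0]]'; python3 -m crank '[[0,0,0,0,0,0],[0,0,0,0,0,0],[0,0,0,0,0,0],[0,0,0,0,0,0],[0,0,0,0,0,0],[0,0,0,0,0,0]]' 0; python3 -m crank '[[0,-10,0,0,0,0],[0,-30,0,0,0,0],[0,-60,0,0,0,0],[0,-90,0,0,0,0],[0,-115,0,0,0,0],[0,-125,0,0,0,0],[0,-125,0,0,0,0],[0,-125,0,0,0,0]]' ;  python3 -c "
from m import *; go(480,225.2,120,78)"
```

```text
time: 18.55
position: [508.4, -146.0, -4.1]
ee_rot: [-0.498, 0.498, 0.502, -0.502]
force: [-1.3, 0.4, 0.2]
finger_gap: 37.7
time: 19.15
position: [508.4, -146.0, -4.3]
ee_rot: [0.498, -0.498, -0.502, 0.502]
force: [0.6, 0.9, 0.8]
finger_gap: 85.1
time: 19.95
position: [507.8, -145.7, 120.0]
ee_rot: [0.498, -0.497, -0.502, 0.502]
force: [-0.3, -0.4, 0.1]
finger_gap: 85.9
row [3.711e+02 2.000e-01 2.440e+01] [-0.001  0.219  0.   ] yaw 90.53 pos [ 507.8 -145.7  120. ] gap 85.9 F [-0.3 -0.4  0.1] t 19.95
```

```bash
python3 -m crank '[[20,0,1,0,0.03,0],[60,0,4,0,0.06,0],[105,0,7,0,0.1,0],[150,0,10,0,0.14,0],[195,0,13,0,0.18,0],[240,0,16,0,0.219,0],[285,0,19,0,0.219,0],[330,0,22,0,0.219,0],[360,0,24,0,0.219,0],[371,0,24.5,0,0.219,0]]' >/dev/null; python3 -m crank '[[0,0,0,0,0,0],[0,0,0,0,0,0],[0,0,0,0,0,0]]' ; python3 -c "
from m import *; go(480,225.2,18,78)
from rig import capture
w=cloud(capture('top')); p=top(w,(507.6,-144.8),27,39,50); q=cv2.minAreaRect(p[:,:2].astype(np.float32)); print(p.mean(0).round(1),q)"
```

```text
time: 21.25
position: [480.5, 223.3, 120.3]
ee_rot: [-0.55, 0.55, 0.444, -0.445]
force: [0.1, -0.6, -0.3]
finger_gap: 85.5
row [  1.9 102.3   0.9] [-0.001 -0.002 -0.001] yaw 77.89 pos [480.5 223.3 120.3] gap 85.5 F [ 0.1 -0.6 -0.3] t 21.25
[ 506.7 -144.8   45.4] ((507.18402099609375, -145.2521209716797), (38.09996795654297, 38.28011703491211), 89.55937957763672)
```

```bash
python3 -m crank '[[2,30,1,0,0,0],[2,55,1,0,0,0],[2,75,1,0,0,0],[2,88,1,0,0,0],[2,95,1,0,0,0],[2,100,1,0,0,0],[2,102,1,0,0,0],[2,102,1,0,0,0]]'; python3 -m crank '[[0,0,0,0,0,0],[0,0,0,0,0,0],[0,0,0,0,0,0],[0,0,0,0,0,0],[0,0,0,0,0,0],[0,0,0,0,0,0],[0,0,0,0,0,0],[0,0,0,0,0,0]]' 1 40; python3 -c "
from m import *; go(480,225.2,18,78)
from rig import capture
c=capture('scene'); u,v=proj(c,(480,225,50)).astype(int); cv2.imwrite('pics/p5.png',cv2.resize(c['frame'][v-70:v+70,u-90:u+90,::-1],(720,560),interpolation=cv2.INTER_CUBIC))"
```

```text
time: 22.1
position: [480.3, 227.0, 19.1]
ee_rot: [-0.549, 0.55, 0.445, -0.445]
force: [-0.3, 0.4, 0.2]
finger_gap: 85.5
time: 22.9
position: [480.0, 227.0, 19.0]
ee_rot: [-0.55, 0.55, 0.445, -0.445]
force: [-1.4, 0.3, 5.8]
finger_gap: 23.0
row [-1.8  1.  -0.3] [ 0. -0.  0.] yaw 77.98 pos [480. 227.  19.] gap 23.0 F [-1.4  0.3  5.8] t 22.9
```

View pics/p5.png

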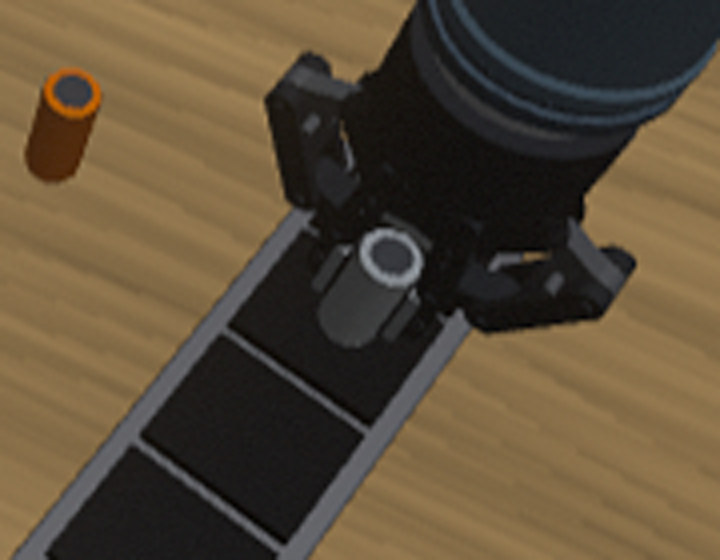

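The post stands upright between the pads at (370,290). Lift and carry it to +31.

```bash
python3 -m crank '[[0,-4,0,0,0,0],[0,-12,0,0,0,0],[0,-30,0,0,0,0],[0,-55,0,0,0,0],[0,-80,0,0,0,0],[0,-100,0,0,0,0],[0,-108,0,0,0,0],[0,-110,0,0,0,0],[0,-110,0,0,0,0]]';  python3 -c "
from m import *; go(569.6,-143.8,128,90.5)"
```

```text
time: 23.85
position: [479.5, 226.8, 128.2]
ee_rot: [0.55, -0.549, -0.445, 0.445]
force: [-0.6, -0.4, -0.9]
finger_gap: 22.9
row [-3.437e+02  2.000e-01 -1.653e+02] [-0.001 -0.219 -0.   ] yaw 77.98 pos [479.5 226.8 128.2] gap 22.9 F [-0.6 -0.4 -0.9] t 23.85
```

```bash
python3 -m crank '[[-15,0,-7,0,-0.02,0],[-45,0,-22,0,-0.04,0],[-85,0,-41,0,-0.06,0],[-128,0,-62,0,-0.09,0],[-170,0,-82,0,-0.12,0],[-212,0,-102,0,-0.15,0],[-254,0,-122,0,-0.18,0],[-295,0,-142,0,-0.2,0],[-325,0,-156,0,-0.219,0],[-343,0,-165,0,-0.219,0]]' >/dev/null; python3 -m crank '[[0,0,0,0,0,0],[0,0,0,0,0,0],[0,0,0,0,0,0]]' ; python3 -c "
from m import *; go(569.6,-143.8,12,90.5)"
```

```text
time: 25.15
position: [569.2, -141.1, 128.2]
ee_rot: [0.498, -0.497, -0.503, 0.503]
force: [-0.2, 0.4, -0.2]
finger_gap: 23.4
row [ -2.8 116.2  -0.5] [-0.001  0.002  0.001] yaw 90.59 pos [ 569.2 -141.1  128.2] gap 23.4 F [-0.2  0.4 -0.2] t 25.15
```

```bash
python3 -m crank '[[-3,20,0,0,0,0],[-3,45,0,0,0,0],[-3,65,0,0,0,0],[-3,80,0,0,0,0],[-3,92,0,0,0,0],[-3,102,0,0,0,0],[-3,108,0,0,0,0],[-3,112,0,0,0,0],[-3,114,0,0,0,0],[-3,114,0,0,0,0]]' ; python3 -m crank '[[0,0.7,0,0,0,0],[0,1.5,0,0,0,0],[0,1.5,0,0,0,0]]'; python3 -m crank '[[0,0.5,0,0,0,0],[0,1,0,0,0,0],[0,1,0,0,0,0]]'
```

```text
time: 26.15
position: [570.0, -146.0, 14.9]
ee_rot: [-0.498, 0.498, 0.502, -0.502]
force: [0.3, 0.2, -1.2]
finger_gap: 22.8
time: 26.45
position: [570.0, -146.0, 13.4]
ee_rot: [-0.498, 0.498, 0.502, -0.502]
force: [-0.8, -1.0, -1.7]
finger_gap: 23.3
time: 26.75
position: [569.8, -145.9, 12.2]
ee_rot: [0.498, -0.498, -0.502, 0.502]
force: [0.1, 0.5, -0.5]
finger_gap: 23.0
```

```bash
python3 -m crank '[[0,0.6,0,0,0,0],[0,0.6,0,0,0,0]]'; python3 -m crank '[[0,0.6,0,0,0,0],[0,0.6,0,0,0,0]]'; python3 -m crank '[[0,0.6,0,0,0,0],[0,0.6,0,0,0,0]]'
```

```text
time: 26.95
position: [569.8, -145.9, 11.5]
ee_rot: [0.498, -0.498, -0.502, 0.502]
force: [0.7, -0.5, -0.3]
finger_gap: 22.9
time: 27.15
position: [569.9, -145.9, 11.0]
ee_rot: [-0.498, 0.498, 0.502, -0.502]
force: [-0.9, 0.2, -1.1]
finger_gap: 23.1
time: 27.35
position: [570.0, -145.9, 11.0]
ee_rot: [-0.498, 0.498, 0.502, -0.502]
force: [-1.2, 0.6, 4.4]
finger_gap: 23.1
```

```bash
python3 -m crank '[[0,-0.5,0,0,0,0],[0,-0.5,0,0,0,0],[0,-0.5,0,0,0,0],[0,-0.5,0,0,0,0],[0,-0.5,0,0,0,0],[0,-0.5,0,0,0,0],[0,-0.5,0,0,0,0],[0,-0.5,0,0,0,0]]' 0; python3 -m crank '[[0,-10,0,0,0,0],[0,-30,0,0,0,0],[0,-60,0,0,0,0],[0,-90,0,0,0,0],[0,-105,0,0,0,0],[0,-110,0,0,0,0],[0,-110,0,0,0,0],[0,-110,0,0,0,0]]' ;  python3 -c "
from m import *; go(421.5,237.9,120,75.2)"
```

```text
time: 28.15
position: [569.9, -145.9, 10.9]
ee_rot: [-0.498, 0.498, 0.502, -0.502]
force: [-0.8, 0.2, 0.1]
finger_gap: 85.2
time: 28.95
position: [569.2, -145.6, 120.1]
ee_rot: [0.498, -0.497, -0.502, 0.502]
force: [0.5, -0.3, -0.0]
finger_gap: 85.2
row [384.9   0.5 144.1] [-0.002  0.268  0.   ] yaw 90.53 pos [ 569.2 -145.6  120.1] gap 85.2 F [ 0.5 -0.3 -0. ] t 28.95
```

```bash
python3 -m crank '[[20,0,7,0,0.03,0],[60,0,22,0,0.06,0],[105,0,39,0,0.1,0],[150,0,56,0,0.14,0],[195,0,73,0,0.18,0],[240,0,90,0,0.22,0],[285,0,107,0,0.25,0],[330,0,124,0,0.268,0],[365,0,137,0,0.268,0],[385,0,144,0,0.268,0]]' >/dev/null; python3 -m crank '[[0,0,0,0,0,0],[0,0,0,0,0,0],[0,0,0,0,0,0]]' ; python3 -c "
from m import *; go(421.5,237.9,3,75.2)
from rig import capture
w=cloud(capture('top')); p=top(w,(569.6,-144.8),27,60,80); q=cv2.minAreaRect(p[:,:2].astype(np.float32)); print(p.mean(0).round(1),q)"
```

```text
time: 30.25
position: [422.4, 236.8, 120.3]
ee_rot: [0.561, -0.56, -0.431, 0.432]
force: [-0.2, -0.1, -1.0]
finger_gap: 84.9
row [  0.9 117.3   1. ] [-0.001 -0.001 -0.001] yaw 75.13 pos [422.4 236.8 120.3] gap 84.9 F [-0.2 -0.1 -1. ] t 30.25
[ 568.6 -144.6   68.8] ((569.5869140625, -145.3845672607422), (22.46454620361328, 22.59653091430664), 50.359615325927734)
```

```bash
python3 -m crank '[[0,30,1,0,0,0],[0,60,1,0,0,0],[0,80,1,0,0,0],[0,95,1,0,0,0],[0,105,1,0,0,0],[0,112,1,0,0,0],[0,117,1,0,0,0],[0,118.5,1,0,0,0],[0,118.5,1,0,0,0]]'; python3 -m crank '[[0,0,0,0,0,0],[0,0,0,0,0,0],[0,0,0,0,0,0],[0,0,0,0,0,0],[0,0,0,0,0,0],[0,0,0,0,0,0],[0,0,0,0,0,0]]' 1 40; python3 -m crank '[[0,-5,0,0,0,0],[0,-15,0,0,0,0],[0,-35,0,0,0,0],[0,-60,0,0,0,0],[0,-85,0,0,0,0],[0,-105,0,0,0,0],[0,-125,0,0,0,0],[0,-130,0,0,0,0],[0,-130,0,0,0,0]]';  python3 -c "
from m import *; go(631.6,-143.4,131,90.5)"
```

```text
time: 31.2
position: [421.6, 238.0, 2.7]
ee_rot: [-0.56, 0.56, 0.431, -0.431]
force: [0.1, 0.5, 0.0]
finger_gap: 85.4
time: 31.9
position: [421.8, 238.2, 3.0]
ee_rot: [-0.56, 0.56, 0.432, -0.431]
force: [-0.7, 0.8, 6.0]
finger_gap: 55.4
time: 32.8
position: [421.8, 238.2, 133.3]
ee_rot: [-0.56, 0.561, 0.432, -0.431]
force: [-0.4, -0.1, -0.8]
finger_gap: 55.5
row [-315.2    2.5 -300.4] [ 0.002 -0.267  0.001] yaw 75.18 pos [421.8 238.2 133.3] gap 55.5 F [-0.4 -0.1 -0.8] t 32.8
```

```bash
python3 -m crank '[[-12,0,-11,0,-0.02,0],[-38,0,-36,0,-0.04,0],[-70,0,-67,0,-0.06,0],[-103,0,-98,0,-0.09,0],[-136,0,-130,0,-0.12,0],[-169,0,-161,0,-0.15,0],[-202,0,-193,0,-0.18,0],[-235,0,-224,0,-0.21,0],[-265,0,-253,0,-0.24,0],[-290,0,-276,0,-0.267,0]]' >/dev/null; python3 -m crank '[[0,0,0,0,0,0],[0,0,0,0,0,0],[0,0,0,0,0,0]]' ; python3 -c "
from m import *; go(631.6,-143.4,-3,90.5)"
```

```text
time: 34.1
position: [612.8, -111.9, 131.2]
ee_rot: [0.499, -0.497, -0.502, 0.502]
force: [-0.5, 1.3, -0.4]
finger_gap: 55.1
row [-31.8 134.1 -18.9] [-0.003 -0.     0.001] yaw 90.48 pos [ 612.8 -111.9  131.2] gap 55.1 F [-0.5  1.3 -0.4] t 34.1
```

```bash
python3 -m crank '[[-15,0,-9,0,0,0],[-30,0,-18,0,0,0],[-32,0,-19,0,0,0],[-32,0,-19,0,0,0],[-32,0,-19,0,0,0]]' ; python3 -c "
from m import *; go(631.6,-143.4,-3,90.5)"
```

```text
time: 34.6
position: [632.5, -143.4, 132.3]
ee_rot: [0.498, -0.497, -0.502, 0.502]
force: [-0.2, 0.4, -0.9]
finger_gap: 55.3
row [-1.000e-01  1.353e+02  8.000e-01] [-0.001  0.     0.001] yaw 90.52 pos [ 632.5 -143.4  132.3] gap 55.3 F [-0.2  0.4 -0.9] t 34.6
```

```bash
python3 -m crank '[[0,20,1,0,0,0],[0,45,1,0,0,0],[0,70,1,0,0,0],[0,90,1,0,0,0],[0,105,1,0,0,0],[0,117,1,0,0,0],[0,125,1,0,0,0],[0,130,1,0,0,0],[0,132,1,0,0,0],[0,132,1,0,0,0]]' ; python3 -m crank '[[0,0.7,0,0,0,0],[0,1.5,0,0,0,0],[0,1.5,0,0,0,0]]'; python3 -m crank '[[0,0.5,0,0,0,0],[0,1,0,0,0,0],[0,1,0,0,0,0]]'
```

```text
time: 35.6
position: [632.5, -144.9, 0.7]
ee_rot: [-0.498, 0.498, 0.502, -0.502]
force: [-0.2, -0.5, -1.2]
finger_gap: 55.2
time: 35.9
position: [632.4, -144.9, -0.8]
ee_rot: [-0.498, 0.498, 0.502, -0.502]
force: [-0.0, 0.4, -0.4]
finger_gap: 55.2
time: 36.2
position: [632.2, -144.8, -2.2]
ee_rot: [0.498, -0.498, -0.502, 0.502]
force: [0.4, -0.1, -1.0]
finger_gap: 55.5
```

```bash
for i in 1; do :; done; python3 -m crank '[[0,0.8,0,0,0,0],[0,0.8,0,0,0,0]]'; python3 -m crank '[[0,0.8,0,0,0,0],[0,0.8,0,0,0,0]]'; python3 -m crank '[[0,0.8,0,0,0,0],[0,0.8,0,0,0,0]]'
```

```text
time: 36.4
position: [632.1, -144.8, -3.0]
ee_rot: [0.498, -0.498, -0.502, 0.502]
force: [-0.2, -0.1, -1.3]
finger_gap: 54.9
time: 36.6
position: [632.1, -144.8, -3.8]
ee_rot: [0.498, -0.498, -0.502, 0.502]
force: [-0.4, 0.0, -0.9]
finger_gap: 55.2
time: 36.8
position: [632.1, -144.8, -4.6]
ee_rot: [0.498, -0.498, -0.502, 0.502]
force: [-0.0, -0.4, -0.6]
finger_gap: 55.3
```

```bash
python3 -m crank '[[0,0.6,0,0,0,0],[0,0.6,0,0,0,0]]'; python3 -m crank '[[0,0.6,0,0,0,0],[0,0.6,0,0,0,0]]'
```

```text
time: 37.0
position: [632.3, -144.8, -4.9]
ee_rot: [-0.498, 0.498, 0.502, -0.502]
force: [-0.3, 0.1, 1.0]
finger_gap: 55.2
time: 37.2
position: [632.3, -144.8, -4.9]
ee_rot: [-0.498, 0.498, 0.502, -0.502]
force: [-1.9, 0.6, 5.3]
finger_gap: 55.2
```

Contact. Release, retreat up and back, then inspect.

```bash
python3 -m crank '[[0,-0.5,0,0,0,0],[0,-0.5,0,0,0,0],[0,-0.5,0,0,0,0],[0,-0.5,0,0,0,0],[0,-0.5,0,0,0,0],[0,-0.5,0,0,0,0],[0,-0.5,0,0,0,0],[0,-0.5,0,0,0,0]]' 0; python3 -m crank '[[0,-10,0,0,0,0],[0,-30,0,0,0,0],[0,-60,0,0,0,0],[0,-90,0,0,0,0],[0,-130,0,0,0,0],[0,-160,0,0,0,0],[0,-160,0,0,0,0]]' ; python3 -m crank '[[40,0,0,0,0,0],[80,0,0,0,0,0],[120,0,0,0,0,0],[160,0,0,0,0,0],[200,0,0,0,0,0],[240,0,0,0,0,0],[280,0,0,0,0,0],[300,0,0,0,0,0],[300,0,0,0,0,0],[300,0,0,0,0,0]]'
python3 - <<'E'
from m import *; from rig import capture
B=dict(drum=(445.6,-144.8,38,30),block=(507.6,-144.3,44,28),post=(569.6,-143.8,68,18),bar=(631.6,-143.4,40,32))
o=np.array([538.6,-144.1]); th=np.deg2rad(.46); A=np.array([[np.cos(th),np.sin(th)],[-np.sin(th),np.cos(th)]])
ims=[]
for n in('top','scene'):
    c=capture(n); w=cloud(c)
    for k,(x,y,h,r) in B.items():
        p=top(w,(x,y),r,h-5,h+5); q=cv2.minAreaRect(p[:,:2].astype(np.float32)); l=np.linalg.lstsq(np.c_[p[:,:2]-p[:,:2].mean(0),np.ones(len(p))],p[:,2],rcond=None)[0]
        print(n,k,'carrier xy',(A@(np.array(q[0])-o)).round(1),'size',np.round(q[1],1),'z',p[:,2].mean().round(1),'slope',l[:2].round(3))
    u,v=proj(c,(540,-144,30)).astype(int); u=min(max(u,100),460);v=max(v,100); ims.append(cv2.resize(c['frame'][v-100:v+100,u-100:u+100,::-1],(400,400),interpolation=cv2.INTER_CUBIC))
cv2.imwrite('pics/p6.png',np.hstack(ims))
E
```

```text
time: 38.0
position: [632.2, -144.8, -5.2]
ee_rot: [0.498, -0.498, -0.502, 0.502]
force: [-1.0, 0.4, 0.3]
finger_gap: 85.0
time: 38.7
position: [635.3, -146.0, 161.7]
ee_rot: [-0.494, 0.502, 0.504, -0.501]
force: [1.1, -0.5, -0.0]
finger_gap: 85.2
time: 39.7
position: [629.3, 155.3, 154.4]
ee_rot: [0.498, -0.498, -0.502, 0.503]
force: [1.0, -0.9, 0.5]
finger_gap: 85.4
top drum carrier xy [-94.5   0.7] size [44.9 44.3] z 39.3 slope [ 0.005 -0.012]
top block carrier xy [-31.2  -1. ] size [38.1 38.2] z 45.2 slope [ 0.024 -0.003]
top post carrier xy [30.9 -1.2] size [22.5 22.3] z 69.2 slope [ 0.049 -0.007]
top bar carrier xy [92.5 -0.9] size [25.5 56. ] z 41.1 slope [ 0.061 -0.007]
scene drum carrier xy [-92.2   1.3] size [45.2 43.5] z 36.9 slope [-0.013  0.001]
scene block carrier xy [-29.4   0.2] size [38.5 38.1] z 42.9 slope [-0.014 -0.012]
scene post carrier xy [33.3 -0.5] size [23.1 22.3] z 66.8 slope [-0.028 -0.025]
scene bar carrier xy [94.2  0.2] size [24.3 56.9] z 38.9 slope [-0.024 -0.003]
```

View pics/p6.png

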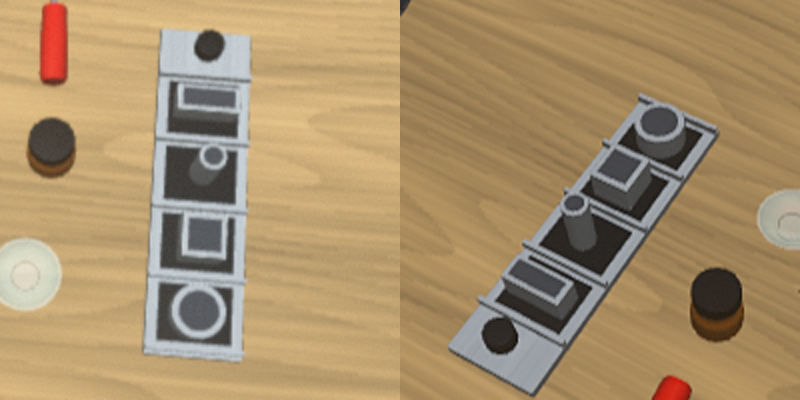

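The picture shows all four pieces upright and centred: bar beside the knob (208,98), then post (212,157), block (205,236) and drum (198,310). Handing in.

```bash
python3 -c "
from rig import workorder; print(workorder.job_done())"
```

```text
the job is handed in; nothing more can be done
None
```

All four pieces are in the carrier in reverse order, and I handed the job in at about 40 s of the 122 s allowed. From the bay farthest from the knob to the one beside it, they stand drum, block, post, bar.

**Last checks:** Both cameras put every piece within about 2.5 mm of its bay centre along the carrier and 1.5 mm across. Top heights agree with standing on the bay floor to within about 1.5 mm. The pieces are released, and the gripper is well clear of them.

**Checks that failed or disagreed:**
- **First grasp:** my first try at the drum closed above it without touching it. The camera showed the shut fingertips about 20 mm above the reported tool point, not the stated 17 mm below it. I set all later heights from the camera and from contact force.
- **Tilt:** surface fits on the piece tops gave apparent slopes up to 0.06, mostly opposite in sign between the two cameras. I took this as depth noise, since the pictures show all four upright.

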